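# Snap the muddler into its spring clip on the bar-tool board

### The arm

A 6-joint arm with a two-finger parallel gripper is mounted at the origin on a cart in front of the work surface, level with it; the furniture and walls round the work are solid. World frame = base frame: x ahead of the robot, y to its left, z up, the work surface at z = 0. Lengths are in mm, angles in rad, forces in N, time in s.
With the tool pointing down it reaches from about 325 to 775 mm from the base axis. Payload 9.3 kg.
Tool frame: the origin (TCP) lies at the very end of the fingers, on their centre line; the grasp point (between the pads) lies 19 mm behind it; z points along the fingers, y is the line along which they close (so a half turn about z gives the same grasp; the last joint's range is limited). The gripper opens to 85 mm and grips with 20 to 120 N. Pads are 22 mm wide; open, the fingers measure 114 mm over their backs; the gripper's body (76 mm by 85 mm) begins 54 mm behind the grasp point. The pads swing forward as they close: fully open they stand 13 mm farther back than shut.
Start: joints at [-1.267, 0.259, 0.021, 1.334, 0, 1.418], TCP at [242.586, -493.608, 191.379] pointing down, gripper open.
Joint ranges: [-3.04, 3.04], [-0.91, 1.82], [-1.04, 1.36], [-1.92, 1.95], [-1.52, 1.45], [-3.14, 3.14]. Speed limits (rad/s): [2.22, 2.22, 2.79, 3.14, 3.14, 3.14].

### API

Orientations are given as a 3x3 rotation matrix whose columns are the frame's x, y, z axes.
In Python, from bench import env, imaging gives the robot as it stands. The module is installed in compiled form; this text tells all that it offers.
- The arm moves only by the tool move_arm, never from a script. Its argument "increments" is text: rows parted by semicolons, each of 7 numbers parted by spaces: the shift along the world's x, y, z in m, then the turn, a rotation vector about the world's x, y, z in rad, then the opening, from 0 (shut) to 1 (fully open). In form: tx ty tz wx wy wz fingers; .... A call has 1 to 10 rows; each row is the pose to reach, as a shift and turn from the pose commanded when the call began; what a row does not reach only later rows make up. A row lasts 1/12 s, in which the tool goes at most 41.7 mm and 7.16 degrees, less where a joint would pass 70% of its speed; a pose out of reach is approached as far as the arm can. A call with a gripper value outside its range is refused whole. The fingers move at their own pace and stop on an object; the grip force is fixed at half the most. Time passes only in rows, so rows that repeat a pose let the fingers close. It gives the time, the measured TCP pose, the force, the opening and the grip force at its end, in the units of the state.
- env.sense(): the state, without advancing time (a new reading comes with each control period).
- imaging.snapshot(name): name is "scene" or "top"; returns (picture, depth): 400x640x3 uint8, red, green, blue; 400x640 float32, mm along the optical axis (not along the pixel's ray), 0 where there is no reading.
- imaging.camera_info(name): a dict with "fx", "fy", "cx", "cy" (pixels), "view" (4x4, takes a point from world to camera coordinates). Camera axes: x right, y down, z forward; pixel columns grow to the right and rows downward; lengths in mm; the calibration is good to about 2 mm. A picture is of the moment at which its call begins. camera_info takes no time and is no camera call.
- env.hand_in(): hands the job in; it is judged then, once.
The state is a dict: "clock": time; "joints": joint angles; "qvel": joint speeds; "joint_efforts": joint torques, N m; "ee_pos": TCP position; "tcp_rot": TCP orientation; "wrist_force": force on the tool from outside, world axes, zero at the start; "moment": the same for the moment, N m; "opening": finger opening in mm; "finger_force": force on a finger pad.
Only numpy, scipy, OpenCV 4.12 (cv2) and the standard library are available. Lean on these libraries where they do the work, as an engineer would, in place of code of your own. Each camera call takes 0.05 s, during which the arm holds its last target. There are 200 camera calls.

### The job

Put the wooden muddler away on the bar-tool board. With its handle raised, slip its head (the end farther from the narrow waist) under the steel hoop and up to the closed end of the groove, then press the handle down until the spring clip snaps round the waist and the muddler lies flat in the groove. Press firmly but never load the board with more than about 4.5 kg, and leave the other things standing where they are.

Things in the scene. Friction and masses are not known exactly. Their poses are not given: they have to be found in the camera images.
- muddler_grip (a point): Round turned muddler of light wood, 187 mm long, 80 g (unknown within 30 %), lying on the worktop. This point is on its axis, 59 mm behind the head's end face, where it is 21 mm thick: a good place to grip. +y runs along the axis toward the head; it is round and may have rolled, so x and z point anywhere across.
- muddler_head (a point): Centre of the muddler's head end face (20 mm across there, 25 mm thick from 11 mm behind it on). The head is the end farther from the waist: 115 mm from it; at the start it points roughly to the robot's right, toward the board. Same axes as muddler_grip.
- muddler_waist (a point): Point on the muddler's axis at its slimmest place, the waist (17 mm thick), 115 mm behind the head's end face and 72 mm before the handle's end. From the waist it thickens evenly to 25 mm, 11 mm short of either end. Same axes.
- muddler_handle (a point): Point on the muddler's axis 146 mm behind the head's end face, on the handle past the waist (21 mm thick): the place to press on. Same axes.
- rack: Dark wooden board 192 x 146 x 20 mm; origin under its middle, +x along the groove to its closed end, z up. It does not move. Its groove (33 mm wide, floor 14 mm, board top 20 mm above the worktop) has its centre line at y = -34 mm and runs out at the other end (x = -95 mm). Two wells behind (y = +40 mm, x = -44 and +46 mm) hold a stopper and a cork.
- lane_stop (a point): On the closed end wall of the groove (a cheek that stands 16 mm above the floor), on the centre line, 12.5 mm above the groove's floor: there the axis of the stored muddler lies and its head's end face meets this point. Axes as the board's.
- hoop_mouth (a point): Centre line of the groove right under the steel hoop, 12.5 mm above the groove's floor, 21 mm before lane_stop. The hoop is 5 mm round bar, 30 mm clear above the floor and 30 mm clear across; the head goes under it tilted by 8 to 18 degrees. Axes as the board's.
- clip_seat (a point): Middle of the spring clip, 116.5 mm before lane_stop, 12.5 mm above the groove's floor: the waist's centre when snapped in. Two steel spring fingers, 17 mm long, gape 34 mm at the top (30 mm above the floor) and 13 mm at the lips; a waist laid in the mouth stays about 14 mm too high. About 10 to 15 N on the handle makes them snap. Axes as the board's.
- stopper: Metal bottle stopper with ball grip, 25 x 25 x 49 mm, standing in a well of the board, its foot 14 mm above the worktop; origin at its underside.
- cork: Wine cork 23 x 23 x 44 mm standing in the other well; origin at its underside.
- jigger: Steel double-cone jigger 43 x 43 x 70 mm standing on the worktop; origin at its underside.
- lemon: Lemon 71 x 53 x 51 mm lying on the worktop; origin at its underside.
- tumbler: Glass tumbler 80 x 80 x 88 mm standing on the worktop; origin at its underside.
There are look-alikes about, which are no part of the job. Of the things that look like the rack, the larger one is meant. Of the things that look like the part that bears muddler_grip, the larger one is meant.

How it is judged (in metres and radians):
On the way:
1. the muddler's head is under the hoop while its waist is still above the clip (x of muddler_head in the frame of lane_stop between -0.016 and 0.004 m and y of muddler_head in the frame of lane_stop between -0.009 and 0.009 m and z of muddler_head in the frame of lane_stop between -0.02 and 0.01 m and z of muddler_waist in the frame of clip_seat above 0.009 m), for 0.1 s.
At the end, for the whole second after the job is handed in: The muddler lies still and flat in the groove, its head under the hoop within 10 mm of the groove's closed end, its waist snapped into the clip: axis within 4 mm of the stored height at head and waist, within 8 mm (head) and 5 mm (waist) of the centre line; everything released (x of muddler_head in the frame of lane_stop between -0.01 and 0.004 m and y of muddler_head in the frame of lane_stop between -0.008 and 0.008 m and z of muddler_head in the frame of lane_stop between -0.01 and 0.004 m and y of muddler_waist in the frame of clip_seat between -0.005 and 0.005 m and z of muddler_waist in the frame of clip_seat between -0.006 and 0.004 m and linear speed of muddler below 0.02 m/s); the robot touches nothing.
It fails at once if the board is loaded with more than 45 N (contact force between rack and anything else above 45 N).
It fails at once if the stopper or the cork is knocked over or shifted more than 30 mm (distance of any of stopper, cork from where it was at the start of the episode above 0.03 m or angle between any of stopper, cork's own z axis and vertical above 0.5 rad).
It fails at once if the jigger, lemon or tumbler is knocked over or shifted more than 30 mm (distance of any of jigger, lemon, tumbler from where it was at the start of the episode above 0.03 m or angle between any of jigger, tumbler's own z axis and vertical above 0.5 rad).
It also fails if it takes over 48 s, if anything falls off the work surface, if the arm or the gripper's body presses on something with over 40 N, if the wrist force passes 120 N, or if a joint passes its speed limit or range.

## Working session

There is one attempt and no reset: what is moved stays moved. The work goes in short steps, Python scripts to look and compute and a tool call to move; the robot and the scene stay as the last step left them, time stands still between calls to the robot, and variables do not carry over. Pictures are saved under pics/ and viewed, at most 12 in all, crops included, and the job is handed in when it is done.

Besides the shell and the picture viewer there is one more tool, called after ">>>" in YAML: its name, and indented under it one key for each argument. move_arm: Moves the arm, as the interface text tells. Its arguments: {"type":"object","properties":{"increments":{"type":"string"}},"required":["increments"]}

```bash
mkdir -p pics; cat > h.py <<'E'
import numpy as np, cv2
from bench import env, imaging
def cloud(n):
    p,d=imaging.snapshot(n); c=imaging.camera_info(n)
    v,u=np.mgrid[:400,:640]
    P=np.stack([(u-c['cx'])*d/c['fx'],(v-c['cy'])*d/c['fy'],d,np.ones_like(d)],-1)
    W=P@np.linalg.inv(c['view']).T
    return p,d,W[...,:3]
def save(n,p): cv2.imwrite('pics/'+n+'.png',cv2.cvtColor(p,cv2.COLOR_RGB2BGR))
E
python3 - <<'E'
from h import *
for n in('top','scene'):
    p,d,W=cloud(n); save(n+'1',p); np.savez('/tmp/'+n,p=p,d=d,W=W)
    print(n,imaging.camera_info(n)['view'].round(3).tolist(),imaging.camera_info(n)['fx'])
print(env.sense())
E
```

```text
top [[-0.014, -1.0, -0.008, -105.238], [-0.995, 0.015, -0.097, 535.464], [0.097, 0.006, -0.995, 1884.942], [0.0, 0.0, 0.0, 1.0]] 420.09573380431357
scene [[-0.654, -0.756, -0.016, 263.208], [-0.301, 0.28, -0.911, 209.515], [0.694, -0.591, -0.411, 1467.262], [0.0, 0.0, 0.0, 1.0]] 508.04656215007395
{'clock': 0.1, 'joints': array([-1.26663310e+00,  2.59152746e-01,  2.08473467e-02,  1.33370082e+00,
       -2.56739782e-05,  1.41817113e+00]), 'qvel': array([-0.00241827, -0.00067991,  0.00028929,  0.00071429,  0.00026456,
       -0.00021622]), 'joint_efforts': array([ 7.86286168e-03, -5.56693912e+01,  3.45068300e+01,  1.16690848e-02,
       -8.88106911e-06,  2.56551294e-05]), 'ee_pos': array([ 242.4737362 , -493.33816555,  190.82131105]), 'tcp_rot': array([[ 8.97473674e-01,  4.41067858e-01, -3.86852763e-04],
       [ 4.41067999e-01, -8.97472955e-01,  1.14666865e-03],
       [ 1.58568792e-04, -1.19973330e-03, -9.99999268e-01]]), 'wrist_force': array([-0.65834166,  0.24473081,  0.03411411]), 'moment': array([-0.01038489, -0.0149631 , -0.01534899]), 'finger_force': 0.0, 'opening': 85.06700029275983}
```

View pics/top1.png

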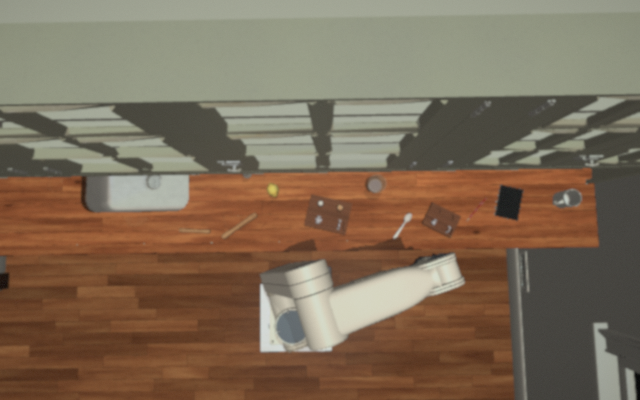

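View pics/scene1.png

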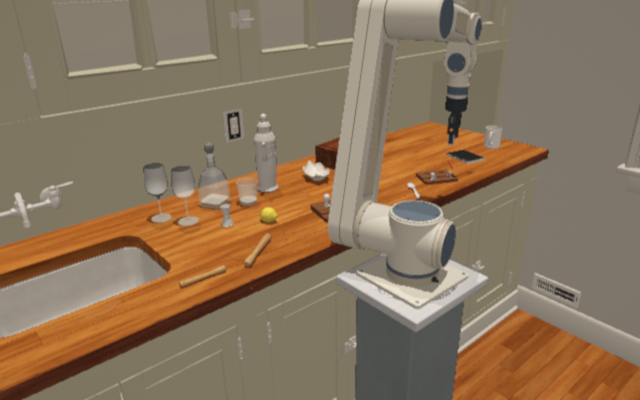

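The top view shows the large muddler at about (240,225), the large board at (327,214) with its wells on the far side, and the lemon at (272,190). The scene view shows the muddler at (258,250). I'll measure these next.

```bash
python3 - <<'E'
from h import *
a=np.load('/tmp/top.npz');p,d,W=a['p'],a['d'],a['W']
c1=cv2.resize(p[180:245,170:370],None,fx=4,fy=4,interpolation=cv2.INTER_CUBIC)
b=np.load('/tmp/scene.npz');q=b['p']
c2=cv2.resize(q[180:300,170:370],None,fx=4,fy=4,interpolation=cv2.INTER_CUBIC)[:340]
save('c1',np.vstack([c1,c2]))
for nm,(u,v) in dict(handle=(224,236),head=(254,216),board=(327,214),table=(290,225)).items(): print(nm,W[v,u].round(),p[v,u])
bW=b['W']
print('scene',[(x,bW[x[1],x[0]].round().tolist(),q[x[1],x[0]].tolist()) for x in((268,237),(250,262),(258,250),(318,210))])
# heights near muddler & board
hsv=cv2.cvtColor(p,cv2.COLOR_RGB2HSV)
print(hsv[214,300:356].tolist())
print(hsv[225,225:255].tolist())
print(W[214,300:356,2].round().tolist())
E
```

```text
handle [367. 320.  21.] [168 129  92]
head [455. 184.  23.] [148 110  77]
board [ 460. -148.   21.] [103  70  51]
table [413.  23.  -3.] [152  94  59]
scene [((268, 237), [444.0, 190.0, 21.0], [178, 133, 82]), ((250, 262), [361.0, 316.0, 14.0], [165, 128, 82]), ((258, 250), [406.0, 256.0, 14.0], [173, 128, 79]), ((318, 210), [499.0, -71.0, 16.0], [118, 73, 47])]
[[11, 154, 152], [11, 156, 154], [11, 155, 156], [11, 153, 157], [12, 154, 151], [12, 155, 140], [12, 149, 127], [11, 133, 115], [9, 125, 112], [10, 129, 111], [10, 129, 109], [10, 123, 112], [10, 125, 110], [10, 129, 109], [10, 126, 111], [10, 125, 112], [10, 121, 112], [10, 109, 115], [9, 102, 115], [10, 109, 115], [10, 116, 114], [10, 123, 110], [10, 130, 108], [11, 128, 106], [10, 129, 107], [10, 124, 109], [10, 126, 107], [11, 129, 103], [10, 129, 105], [9, 124, 105], [10, 126, 105], [10, 125, 102], [11, 128, 102], [10, 123, 104], [11, 126, 103], [10, 123, 104], [11, 126, 103], [10, 129, 103], [11, 124, 103], [11, 125, 104], [10, 125, 104], [11, 126, 103], [11, 126, 105], [10, 124, 107], [10, 126, 107], [11, 129, 109], [
[... 265 characters left out ...]
137], [10, 158, 139], [11, 161, 136], [11, 153, 138], [12, 145, 139], [13, 133, 146], [14, 126, 150], [14, 123, 158], [14, 122, 161], [15, 123, 158], [14, 122, 150], [14, 128, 137], [13, 137, 127], [12, 143, 125], [11, 151, 127], [11, 157, 130], [11, 164, 134], [11, 160, 139], [10, 161, 139], [11, 160, 142], [11, 161, 144], [11, 161, 146], [11, 160, 150], [11, 160, 150]]
[0.0, 3.0, -1.0, 5.0, 8.0, 12.0, 6.0, 9.0, 4.0, 16.0, 16.0, 12.0, 21.0, 21.0, 22.0, 20.0, 19.0, 30.0, 27.0, 25.0, 38.0, 18.0, 18.0, 24.0, 26.0, 23.0, 9.0, 21.0, 23.0, 18.0, 28.0, 23.0, 24.0, 18.0, 14.0, 23.0, 19.0, 24.0, 20.0, 24.0, 17.0, 25.0, 20.0, 27.0, 22.0, 20.0, 28.0, 26.0, 18.0, 10.0, 3.0, -4.0, -2.0, 2.0, -3.0, -3.0]
```

View pics/c1.png

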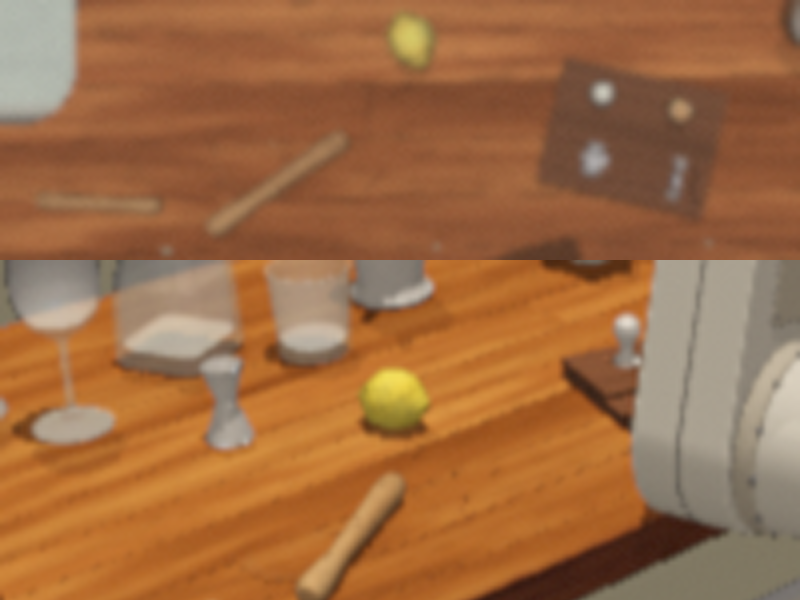

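The crop shows the muddler running from handle (222,237) to head (256,215) in full-picture pixels. The board corners are near (311,195), (352,203), (345,235) and (305,226), the clip is at (319,220) and the hoop at (339,224).

```bash
cat >> h.py <<'E'
def cast(n,uv,z):
    c=imaging.camera_info(n); uv=np.atleast_2d(uv).astype(float)
    R=c['view'][:3,:3]; C=-R.T@c['view'][:3,3]
    r=np.c_[(uv[:,0]-c['cx'])/c['fx'],(uv[:,1]-c['cy'])/c['fy'],np.ones(len(uv))]@R
    return C+r*((z-C[2])/r[:,2])[:,None]
def big(m):
    n,l,s,_=cv2.connectedComponentsWithStats(m.astype(np.uint8)); return l==1+s[1:,4].argmax()
def rod(n,p,box,z=12.5,thr=lambda h:(h[...,0]>=12.5)&(h[...,1]<146)):
    x0,y0,x1,y1=box; K=4
    h=cv2.cvtColor(cv2.resize(p[y0:y1,x0:x1].astype(np.float32)/255,None,fx=K,fy=K,interpolation=cv2.INTER_CUBIC).clip(0,1),cv2.COLOR_RGB2HSV)*[.5,255,255]
    m=big(thr(h)); v,u=np.nonzero(m)
    X=cast(n,np.c_[(u+.5)/K-.5+x0,(v+.5)/K-.5+y0],z)[:,:2]
    c=X.mean(0); w,V=np.linalg.eigh(np.cov((X-c).T)); a=V[:,1]
    t=(X-c)@a; s=(X-c)@V[:,0]
    prof=[(round(float(b)),round(float(np.ptp(s[abs(t-b)<5])),1)) for b in np.arange(-80,81,20)]
    return c,a,t.min(),t.max(),prof
E
python3 - <<'E'
from h import *
p=np.load('/tmp/top.npz')['p']; q=np.load('/tmp/scene.npz')['p']
c,a,lo,hi,pr=rod('top',p,(212,205,266,245)); print('top',c.round(1),a.round(3),np.degrees(np.arctan2(a[1],a[0])),(c+lo*a).round(1),(c+hi*a).round(1),pr)
h=cv2.cvtColor(q,cv2.COLOR_RGB2HSV); print(h[250,250:270].tolist())
c,a,lo,hi,pr=rod('scene',q,(240,230,275,270),thr=lambda h:(h[...,0]>=12.8)&(h[...,1]<160)); print('scene',c.round(1),a.round(3),(c+lo*a).round(1),(c+hi*a).round(1),pr)
K=4;x0,y0=298,188
hs=cv2.cvtColor(cv2.resize(p[188:242,298:362],None,fx=K,fy=K,interpolation=cv2.INTER_CUBIC),cv2.COLOR_RGB2HSV)
m=(hs[...,2]<122)&(hs[...,1]<143)|(hs[...,1]<90)
m=cv2.morphologyEx(m.astype(np.uint8),cv2.MORPH_CLOSE,np.ones((25,25)));m=cv2.morphologyEx(m,cv2.MORPH_OPEN,np.ones((9,9)));m=big(m)
v,u=np.nonzero(m); X=cast('top',np.c_[(u+.5)/K-.5+x0,(v+.5)/K-.5+y0],20)[:,:2]
r=cv2.minAreaRect(X.astype(np.float32)); print('board',r,X.mean(0),'area',m.sum(), cv2.boxPoints(r).round(1).tolist())
for nm,uv,z in(('stopper',(320.2,203.2),58),('cork',(340,207.5),58),('clip',(318.7,219.7),40),('hoop',(339.5,224.7),45),('lemon',(272.7,190.2),25)): print(nm,cast('top',uv,z).round(1))
E
```

```text
top [413.6 255.8] [-0.557  0.83 ] 123.86646223119372 [466.5 177. ] [361.7 333.2] [(-80, 23.6), (-60, 23.6), (-40, 22.1), (-20, 20.7), (0, 22.3), (20, 20.7), (40, 20.1), (60, 25.1), (80, 27.0)]
[[14, 192, 187], [14, 196, 186], [14, 188, 186], [14, 161, 187], [16, 134, 200], [16, 126, 208], [17, 128, 205], [16, 133, 194], [16, 139, 173], [15, 144, 145], [15, 149, 115], [13, 167, 93], [12, 195, 102], [12, 200, 143], [13, 198, 162], [13, 202, 167], [13, 199, 168], [13, 200, 171], [13, 201, 174], [13, 201, 174]]
scene [412.6 254.3] [-0.572  0.821] [476.9 162. ] [354.7 337.4] [(-80, 28.5), (-60, 29.1), (-40, 26.8), (-20, 25.3), (0, 24.3), (20, 22.3), (40, 24.7), (60, 29.4), (80, 28.2)]
board ((459.71942138671875, -150.4537811279297), (193.2172393798828, 149.92489624023438), 76.48912811279297) [ 458.83226539 -151.47314395] area 20850 [[364.29998779296875, -226.89999389648438], [510.0, -261.8999938964844], [555.2000122070312, -74.0], [409.3999938964844, -39.0]]
stopper [[ 506.3 -117.5   58. ]]
cork [[ 485.8 -205.5   58. ]]
clip [[ 433.6 -109.6   40. ]]
hoop [[ 409.7 -202.4   45. ]]
lemon [[571.8  98.4  25. ]]
```

>>> move_arm:
  increments: "0.17 0.38 -0.03 0 0 0.9 1;0.17 0.38 -0.03 0 0 0.9 1;0.17 0.38 -0.03 0 0 0.9 1;0.17 0.38 -0.03 0 0 0.9 1;0.17 0.38 -0.03 0 0 0.9 1;0.17 0.38 -0.03 0 0 0.9 1;0.17 0.38 -0.03 0 0 0.9 1;0.17 0.38 -0.03 0 0 0.9 1;0.17 0.38 -0.03 0 0 0.9 1;0.17 0.38 -0.03 0 0 0.9 1"

```text
clock: 0.93
ee_pos: [412.5, -112.2, 161.3]
tcp_rot: [[0.212, 0.977, 0.0], [0.977, -0.212, -0.0], [-0.0, 0.0, -1.0]]
wrist_force: [1.0, -1.7, -0.3]
opening: 85.4
finger_force: 0.0
```

>>> move_arm:
  increments: "0.02 0.3405 -0.06 0 0 0.805 1;0.02 0.3405 -0.06 0 0 0.805 1;0.02 0.3405 -0.06 0 0 0.805 1;0.02 0.3405 -0.06 0 0 0.805 1;0.02 0.3405 -0.06 0 0 0.805 1;0.02 0.3405 -0.06 0 0 0.805 1;0.02 0.3405 -0.06 0 0 0.805 1;0.02 0.3405 -0.06 0 0 0.805 1;0.02 0.3405 -0.06 0 0 0.805 1;0.02 0.3405 -0.06 0 0 0.805 1"

```text
clock: 1.77
ee_pos: [431.5, 229.1, 100.3]
tcp_rot: [[-0.561, 0.828, -0.002], [0.828, 0.561, -0.0], [0.001, -0.001, -1.0]]
wrist_force: [-0.3, -0.2, -0.6]
opening: 85.2
finger_force: 0.0
```

```bash
python3 - <<'E'
from h import *
p,d,W=cloud('scene'); np.savez('/tmp/s2',p=p,d=d,W=W)
A=cv2.resize(p[200:275,225:305],None,fx=5,fy=5,interpolation=cv2.INTER_CUBIC)
B=cv2.resize(p[170:245,290:400],None,fx=5,fy=5,interpolation=cv2.INTER_CUBIC)
save('s2',np.hstack([A,B])[:, :800]); print(env.sense()['ee_pos'],env.sense()['joints'].round(2))
E
```

```text
[431.5524062  227.49691546 100.62741778] [ 0.31  0.2  -0.29  1.08 -0.    1.29]
```

View pics/s2.png

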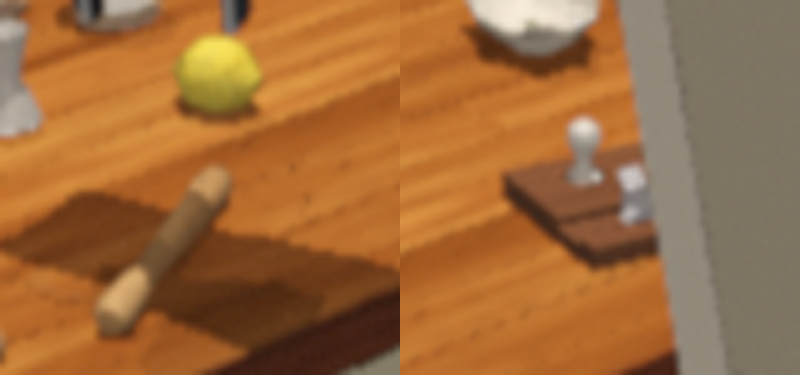

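The view shows the muddler lying clear between the open fingers' sides, with its handle end at (247,263) and head at (268,236). The open end of the board's groove, with the clip at (416,211), is partly hidden by the arm. Going down to grip.

>>> move_arm:
  increments: "0 0 -0.04 0 0 0 1;0 0 -0.07 0 0 0 1;0 0 -0.09 0 0 0 1;0 0 -0.098 0 0 0 1;0 0 -0.098 0 0 0 0.3;0 0 -0.098 0 0 0 0.1;0 0 -0.098 0 0 0 0;0 0 -0.098 0 0 0 0;0 0 -0.098 0 0 0 0;0 0 -0.098 0 0 0 0"

```text
clock: 2.65
ee_pos: [432.8, 226.4, 4.2]
tcp_rot: [[-0.557, 0.83, 0.001], [0.83, 0.557, 0.0], [-0.0, 0.001, -1.0]]
wrist_force: [-0.1, 0.4, -0.9]
opening: 12.2
finger_force: 0.0
```

>>> move_arm:
  increments: "0 0 0 0 0 0 0;0 0 0 0 0 0 0;0 0 0 0 0 0 0;0 0 0 0 0 0 0"

```text
clock: 2.98
ee_pos: [432.3, 226.3, 3.4]
tcp_rot: [[-0.557, 0.83, -0.0], [0.83, 0.557, 0.0], [0.0, -0.0, -1.0]]
wrist_force: [0.1, 0.5, -0.3]
opening: -0.1
finger_force: 0.0
```

The fingers shut on nothing, so I'll look.

```bash
python3 - <<'E'
from h import *
p,d,W=cloud('scene'); t,_,_=cloud('top')
A=cv2.resize(p[190:280,220:320],None,fx=4,fy=4,interpolation=cv2.INTER_CUBIC)
B=cv2.resize(t[180:270,200:300],None,fx=4,fy=4,interpolation=cv2.INTER_CUBIC)
save('s3',np.hstack([A,B]))
E
```

```text
(no output)
```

View pics/s3.png

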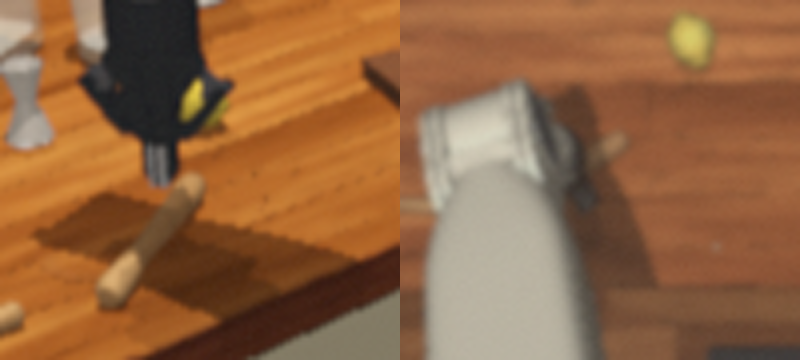

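```bash
python3 - <<'E'
from h import *
c=imaging.camera_info('scene'); 
s=env.sense()
def proj(n,P):
    c=imaging.camera_info(n); X=c['view']@np.r_[P,1]; return (X[0]/X[2]*c['fx']+c['cx'],X[1]/X[2]*c['fy']+c['cy'])
e=s['ee_pos'];print('tip',e,proj('scene',e),proj('scene',e+[0,0,30]))
for n in('head',(465.6,177.9,12.5)),('tail',(361.4,333.1,12.5)),('grip',(432.7,226.9,12.5)),('mid',(413.5,255.5,12.5)): print(n[0],proj('scene',np.array(n[1])))
p,d,W=cloud('scene'); h=cv2.cvtColor(p,cv2.COLOR_RGB2HSV)
for v in(262,255,248,242,236):print(v,h[v,240:280].tolist(),d[v,250:275].round().tolist())
E
```

```text
tip [432.27458983 226.26141874   3.3906934 ] (np.float64(261.21558109968464), np.float64(246.73462485430287)) (np.float64(260.60984983695914), np.float64(238.48982644708713))
head (np.float64(267.3389166878765), np.float64(235.84989769541534))
tail (np.float64(245.06667364368042), np.float64(264.4666456613141))
grip (np.float64(260.7921250516459), np.float64(244.26223326862018))
mid (np.float64(256.774310203719), np.float64(249.42395400021206))
262 [[13, 198, 179], [13, 200, 176], [13, 198, 171], [13, 181, 159], [15, 144, 152], [16, 138, 150], [16, 134, 158], [16, 130, 172], [16, 125, 187], [16, 125, 184], [16, 126, 166], [16, 135, 142], [15, 142, 115], [12, 172, 105], [12, 199, 128], [13, 204, 146], [13, 199, 132], [12, 202, 120], [12, 203, 113], [12, 195, 98], [12, 197, 88], [12, 202, 82], [12, 189, 81], [12, 190, 79], [12, 199, 77], [12, 194, 79], [11, 195, 76], [12, 194, 79], [11, 186, 81], [12, 205, 82], [12, 190, 86], [11, 191, 84], [12, 200, 83], [13, 197, 83], [12, 203, 83], [12, 203, 83], [12, 206, 84], [12, 198, 85], [12, 191, 88], [12, 193, 87]] [1516.0, 1524.0, 1536.0, 15
[... 2822 characters left out ...]
94, 183], [14, 196, 181], [13, 201, 178], [13, 202, 173], [13, 199, 172], [13, 200, 171], [13, 203, 170], [13, 204, 170], [12, 189, 169], [11, 144, 159], [9, 106, 140], [8, 98, 117], [9, 72, 128], [10, 83, 136], [11, 135, 147], [14, 159, 160], [15, 141, 175], [15, 138, 172], [16, 135, 185], [16, 135, 195], [16, 136, 191], [16, 135, 178], [15, 142, 160], [13, 169, 158], [13, 195, 174], [13, 198, 175], [13, 201, 176], [14, 196, 178], [13, 193, 181], [14, 196, 180], [14, 194, 180], [14, 194, 183]] [1709.0, 1715.0, 1711.0, 1699.0, 1710.0, 1712.0, 1712.0, 1708.0, 1606.0, 1602.0, 1604.0, 1604.0, 1614.0, 1708.0, 1654.0, 1661.0, 1660.0, 1662.0, 1663.0, 1667.0, 1667.0, 1670.0, 1707.0, 1702.0, 1713.0]
```

```bash
python3 - <<'E'
from h import *
p,d,W=cloud('scene'); h=cv2.cvtColor(p,cv2.COLOR_RGB2HSV)
for v in range(222,240,2): print(v,[(u,W[v,u].round().astype(int).tolist(),p[v,u].tolist()) for u in(257,259,261,263)])
print(env.sense()['joints'].round(3))
E
```

```text
222 [(257, [430, 237, 96], [33, 34, 36]), (259, [416, 238, 102], [34, 33, 35]), (261, [420, 229, 97], [36, 36, 37]), (263, [417, 223, 96], [33, 34, 35])]
224 [(257, [432, 236, 89], [34, 34, 36]), (259, [-783, 1007, 799], [33, 33, 33]), (261, [422, 227, 89], [34, 36, 36]), (263, [414, 226, 92], [32, 35, 35])]
226 [(257, [434, 235, 80], [76, 76, 74]), (259, [433, 228, 78], [66, 63, 61]), (261, [416, 232, 86], [52, 51, 51]), (263, [414, 226, 85], [36, 34, 34])]
228 [(257, [431, 237, 75], [105, 102, 101]), (259, [423, 235, 77], [97, 94, 92]), (261, [424, 227, 74], [75, 73, 71]), (263, [417, 224, 76], [33, 32, 33])]
230 [(257, [434, 236, 66], [104, 102, 100]), (259, [421, 237, 72], [90, 87, 84]), (261, [422, 229, 69], [82, 79, 78]), (263, [417, 225, 69], [30, 30, 31])]
232 [(257, [434, 237, 60], [94, 91, 90]), (259, [422, 237, 65], [93, 89, 87]), (261, [425, 228, 60], [84, 82, 79]), (263, [414, 227, 64], [36, 35, 37])]
234 [(257, [430, 240, 55], [122, 97, 86]), (259, [430, 232, 52], [86, 84, 82]), (261, [423, 230, 54], [96, 94, 92]), (263, [420, 224, 54], [96, 59, 40])]
236 [(257, [501, 196, 5], [159, 103, 70]), (259, [426, 236, 48], [117, 84, 72]), (261, [421, 231, 48], [136, 106, 92]), (263, [494, 177, 0], [160, 107, 61])]
238 [(257, [496, 199, 0], [174, 95, 36]), (259, [492, 194, 0], [174, 98, 39]), (261, [480, 194, 5], [169, 100, 45]), (263, [447, 207, 22], [139, 99, 60])]
[ 0.31   0.29  -0.453  0.828  0.     1.29 ]
```

```bash
python3 - <<'E'
from h import *
for f,box,e in(('/tmp/scene.npz',(435,90,475,150),(242.5,-493.3)),('/tmp/s2.npz',(225,150,300,235),(431.5,227.5))):
    a=np.load(f);p,W=a['p'],a['W'];x0,y0,x1,y1=box
    P=W[y0:y1,x0:x1].reshape(-1,3);C=p[y0:y1,x0:x1].reshape(-1,3)
    m=(C.max(1)<70)&(np.hypot(*(P[:,:2]-e).T)<80)
    z=P[m,2];print(f,m.sum(),np.percentile(z,[0,2,5,20]).round(), P[m][z<np.percentile(z,8)].mean(0).round())
E
```

```text
/tmp/scene.npz 591 [251. 262. 273. 318.] [ 233. -478.  269.]
/tmp/s2.npz 1026 [160. 178. 198. 220.] [428. 234. 189.]
```

```bash
python3 - <<'E'
from h import *
a=np.load('/tmp/s2.npz');p,W=a['p'],a['W']
for v in range(192,212,2):print(v,[(u,W[v,u].round().astype(int).tolist(),p[v,u].tolist()) for u in(243,245,270,271,272)])
p,d,W=cloud('top')
for v in range(222,234,2):print(v,[(u,W[v,u].round().astype(int).tolist(),p[v,u].tolist()) for u in(240,243,246,249)])
E
```

```text
192 [(243, [470, 253, 191], [31, 30, 30]), (245, [479, 241, 184], [132, 110, 91]), (270, [388, 209, 203], [35, 35, 36]), (271, [384, 209, 204], [37, 37, 39]), (272, [388, 202, 201], [34, 35, 36])]
194 [(243, [466, 256, 186], [32, 29, 32]), (245, [471, 246, 181], [127, 105, 86]), (270, [381, 214, 200], [44, 41, 40]), (271, [383, 209, 198], [37, 37, 39]), (272, [383, 206, 198], [32, 34, 36])]
196 [(243, [467, 257, 179], [40, 38, 39]), (245, [473, 246, 174], [124, 108, 93]), (270, [384, 213, 192], [93, 90, 89]), (271, [385, 209, 191], [69, 68, 66]), (272, [387, 204, 189], [42, 43, 43])]
198 [(243, [464, 259, 174], [47, 43, 45]), (245, [473, 246, 167], [122, 109, 95]), (270, [387, 212, 185], [111, 108, 105]), (271, [390, 206, 182], [85, 83, 80]), (272, [384, 206, 184], [47, 48, 48])]
200 [(243, [463, 260, 168], [51, 48, 49]), (245, [472, 247, 161], [98, 92, 84]), (270, [389, 211, 177], [112, 107, 105]), (271, [387, 208, 177], [88, 85, 84]), (272, [387, 205, 176], [47, 49, 48])]
202 [(243, [464, 260, 161], [63, 59, 59]), (245, [469, 250, 156], [103, 92, 80]), (270, [387, 213, 172], [115, 
[... 1106 characters left out ...]
]), (246, [416, 205, 109], [64, 52, 43]), (249, [420, 211, -2], [93, 63, 46])]
226 [(240, [397, 166, 438], [88, 83, 74]), (243, [405, 203, 184], [61, 54, 48]), (246, [406, 196, 158], [59, 51, 46]), (249, [411, 212, -8], [87, 59, 44])]
228 [(240, [390, 164, 449], [85, 79, 69]), (243, [398, 209, 156], [62, 54, 48]), (246, [398, 199, 138], [65, 59, 54]), (249, [398, 188, 129], [79, 57, 45])]
230 [(240, [383, 162, 460], [89, 79, 70]), (243, [393, 237, 5], [70, 55, 45]), (246, [390, 200, 134], [67, 60, 57]), (249, [390, 185, 144], [75, 57, 46])]
232 [(240, [375, 158, 477], [94, 82, 72]), (243, [384, 238, -2], [80, 59, 47]), (246, [381, 199, 137], [71, 60, 52]), (249, [384, 210, 4], [90, 62, 47])]
```

The depth points show the fingertips about 41 mm above the reported TCP height, and the same offset appears at hover. The x and y readings agree. I'll reopen and go lower by feel.

>>> move_arm:
  increments: "0 0 0 0 0 0 1;0 0 0 0 0 0 1;0 0 0 0 0 0 1;0 0 0 0 0 0 1;0 0 0 0 0 0 1;0 0 0 0 0 0 1;0 0 -0.01 0 0 0 1;0 0 -0.02 0 0 0 1;0 0 -0.03 0 0 0 1;0 0 -0.03 0 0 0 1"

```text
clock: 4.07
ee_pos: [431.3, 225.9, -28.0]
tcp_rot: [[-0.557, 0.83, -0.002], [0.83, 0.557, -0.001], [0.001, -0.002, -1.0]]
wrist_force: [-0.1, 0.3, 0.5]
opening: 85.5
finger_force: 0.0
```

>>> move_arm:
  increments: "0 0 0 0 0 0 0;0 0 0 0 0 0 0;0 0 0 0 0 0 0;0 0 0 0 0 0 0;0 0 0 0 0 0 0;0 0 0 0 0 0 0;0 0 0 0 0 0 0;0 0 0 0 0 0 0"

```text
clock: 4.73
ee_pos: [432.4, 226.2, -26.2]
tcp_rot: [[-0.557, 0.83, 0.0], [0.83, 0.557, 0.0], [-0.0, 0.0, -1.0]]
wrist_force: [-2.0, -1.0, 6.4]
opening: 16.4
finger_force: 57.9
```

```bash
python3 - <<'E'
from h import *
p,d,W=cloud('scene')
A=cv2.resize(p[190:280,220:320],None,fx=4,fy=4,interpolation=cv2.INTER_CUBIC)
save('s4',A)
print(env.sense())
E
```

```text
{'clock': 4.7833, 'joints': array([ 3.09995433e-01,  3.25974624e-01, -4.93903670e-01,  7.50439000e-01,
       -9.20228642e-05,  1.28977080e+00]), 'qvel': array([ 2.43269911e-05, -1.53282883e-03,  6.75048112e-04, -1.95200821e-04,
       -1.09048377e-03, -1.01334819e-03]), 'joint_efforts': array([ 1.53918250e-02, -4.94119477e+01,  2.50816673e+01, -6.81382231e-01,
        1.22578684e-01, -1.28173826e-03]), 'ee_pos': array([432.40936369, 226.26234233, -26.17145716]), 'tcp_rot': array([[-5.57209021e-01,  8.30372129e-01,  4.84271627e-04],
       [ 8.30372241e-01,  5.57209062e-01,  5.84944104e-05],
       [-2.21268411e-04,  4.34719329e-04, -9.99999881e-01]]), 'wrist_force': array([-1.63780438, -2.0864615 ,  6.3826982 ]), 'moment': array([-0.19878142,  0.34201091,  0.00078527]), 'finger_force': 57.94423865969293, 'opening': 16.19407635890687}
```

View pics/s4.png

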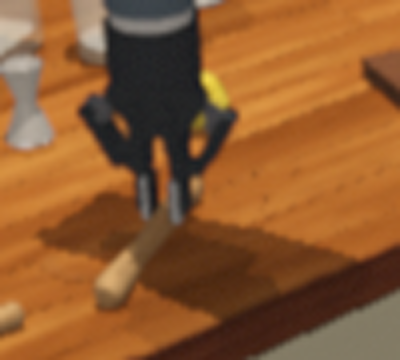

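The grip closed at 16 mm with an upward push, so the pads are pinching above the axis. I'll reopen and go 12 mm lower.

>>> move_arm:
  increments: "0 0 0 0 0 0 0.6;0 0 0 0 0 0 0.6;0 0 0 0 0 0 0.6;0 0 0 0 0 0 0.6;0 0 -0.005 0 0 0 0.6;0 0 -0.009 0 0 0 0.6;0 0 -0.012 0 0 0 0.6;0 0 -0.012 0 0 0 0.6;0 0 -0.012 0 0 0 0.6"

```text
clock: 5.53
ee_pos: [432.0, 226.2, -38.9]
tcp_rot: [[-0.557, 0.83, -0.001], [0.83, 0.557, -0.0], [0.0, -0.001, -1.0]]
wrist_force: [-0.3, -0.1, 0.3]
opening: 51.3
finger_force: 0.0
```

>>> move_arm:
  increments: "0 0 0 0 0 0 0;0 0 0 0 0 0 0;0 0 0 0 0 0 0;0 0 0 0 0 0 0;0 0 0 0 0 0 0;0 0 0 0 0 0 0;0 0 0 0 0 0 0;0 0 0 0 0 0 0"

```text
clock: 6.2
ee_pos: [432.4, 226.3, -38.2]
tcp_rot: [[-0.557, 0.83, 0.0], [0.83, 0.557, 0.0], [-0.0, 0.0, -1.0]]
wrist_force: [-0.9, -0.8, 5.7]
opening: 18.7
finger_force: 58.7
```

>>> move_arm:
  increments: "0 0 0.02 0 0 0 0;0 0 0.04 0 0 0 0;0 0 0.06 0 0 0 0;0 0 0.08 0 0 0 0;0 0 0.1 0 0 0 0;0 0 0.1 0 0 0 0;0 0 0.1 0 0 0 0"

```text
clock: 6.78
ee_pos: [432.9, 226.4, 62.0]
tcp_rot: [[-0.557, 0.83, 0.002], [0.83, 0.557, 0.001], [-0.001, 0.002, -1.0]]
wrist_force: [0.1, -0.0, -1.2]
opening: 18.5
finger_force: 59.0
```

```bash
python3 - <<'E'
from h import *
p,d,W=cloud('scene'); np.savez('/tmp/s5',p=p,d=d,W=W)
A=cv2.resize(p[170:280,220:320],None,fx=5,fy=5,interpolation=cv2.INTER_CUBIC)
save('s5',A); s=env.sense(); print(s['wrist_force'],s['moment'],s['ee_pos'],s['opening'])
E
```

```text
[-0.48843977  0.36233126 -0.45050834] [-0.04263646 -0.02249605  0.05474031] [432.15797794 226.2018783   61.02831564] 18.597725445022924
```

View pics/s5.png

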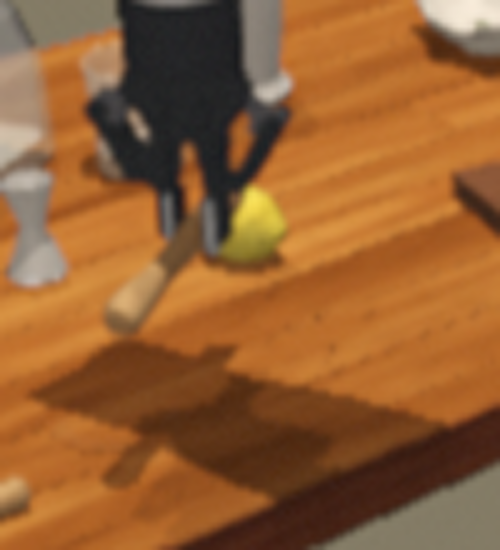

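The muddler is lifted, with its handle end at (245,232); the head is hidden behind the fingers. I'll measure its pose relative to the tool.

```bash
cat >> h.py <<'E'
def mud(n,box,e,ax,smax=165):
    "muddler points in tool-side coordinates: t along ax from TCP, s across, z"
    p,d,W=cloud(n); h=cv2.cvtColor(p,cv2.COLOR_RGB2HSV); x0,y0,x1,y1=box
    m=np.zeros(d.shape,bool); m[y0:y1,x0:x1]=True
    m&=(h[...,0]>=13)&(h[...,0]<=19)&(h[...,1]<smax)&(h[...,1]>90)&(d>0)
    P=W[m]-[e[0],e[1],0]; t=P[:,:2]@ax[:2]; s=P[:,0]*-ax[1]+P[:,1]*ax[0]
    k=(abs(t)<180)&(abs(s)<40)&(abs(P[:,2]-e[2]-50)<70)
    return t[k],s[k],P[k,2],np.argwhere(m)[k]
E
python3 - <<'E'
from h import *
e=env.sense()['ee_pos']; ax=np.array([.557,-.83])
for n,box in(('scene',(235,190,275,245)),('top',(200,190,290,250))):
    t,s,z,uv=mud(n,box,e,ax); print(n,len(t),np.percentile(t,[0,3,97,100]).round())
    for b in range(-150,100,15):
        k=abs(t-b)<7.5
        if k.sum()>2: print(b,k.sum(),'s',np.percentile(s[k],[5,50,95]).round(1),'z',np.percentile(z[k],[5,50,95]).round(1))
E
```

```text
scene 177 [-128. -126.    6.   47.]
-120 45 s [-12.2  -1.5   7.4] z [106.5 116.4 122.4]
-105 20 s [-13.2  -7.5   4.4] z [113.7 120.6 123.4]
-90 18 s [-10.4  -5.9   4.3] z [112.1 119.1 122.6]
-75 15 s [-9.3 -4.   2.6] z [110.6 118.4 121. ]
-60 15 s [-10.   -4.4   4.6] z [113.2 117.7 121.6]
-45 12 s [-9.4 -4.   1.8] z [114.1 117.6 120.2]
-30 19 s [-9.8 -5.4  5. ] z [110.8 118.5 121.8]
-15 14 s [-19.2  -4.2   3.2] z [109.9 118.1 132.2]
0 12 s [-23.3  -0.1  11.1] z [113.5 121.5 135.8]
45 3 s [-11.9  -9.4  -8.9] z [111.3 116.6 117.3]
top 52 [19. 22. 60. 61.]
30 21 s [-9.3  1.1 12. ] z [111.1 122.6 128. ]
45 19 s [-8.2  0.7 11.5] z [116.7 120.9 128.5]
60 10 s [-8.1 -0.6  8.5] z [114.5 116.8 123. ]
```

>>> move_arm:
  increments: "0.002 -0.334 0.01 0 0 -0.827 0;0.002 -0.334 0.01 0 0 -0.827 0;0.002 -0.334 0.01 0 0 -0.827 0;0.002 -0.334 0.01 0 0 -0.827 0;0.002 -0.334 0.01 0 0 -0.827 0;0.002 -0.334 0.01 0 0 -0.827 0;0.002 -0.334 0.01 0 0 -0.827 0;0.002 -0.334 0.01 0 0 -0.827 0;0.002 -0.334 0.01 0 0 -0.827 0;0.002 -0.334 0.01 0 0 -0.827 0"

```text
clock: 7.77
ee_pos: [433.7, -109.9, 70.4]
tcp_rot: [[0.238, 0.971, -0.002], [0.971, -0.238, 0.001], [0.0, -0.002, -1.0]]
wrist_force: [-0.1, 0.8, -0.9]
opening: 18.3
finger_force: 59.0
```

```bash
python3 - <<'E'
from h import *
p,d,W=cloud('scene'); np.savez('/tmp/s6',p=p,d=d,W=W)
t,d2,W2=cloud('top'); np.savez('/tmp/t6',p=t,d=d2,W=W2)
A=cv2.resize(p[150:240,290:390],None,fx=4,fy=4,interpolation=cv2.INTER_CUBIC)
B=cv2.resize(t[180:270,270:370],None,fx=4,fy=4,interpolation=cv2.INTER_CUBIC)
save('s6',np.hstack([A,B])); s=env.sense(); print(s['wrist_force'],s['ee_pos'],s['opening'],s['tcp_rot'].round(3).tolist())
E
```

```text
[-0.37304398  0.72560886 -0.75002609] [ 433.58277458 -107.29313178   70.5444895 ] 18.62643182766322 [[0.234, 0.972, -0.002], [0.972, -0.234, 0.001], [0.001, -0.002, -1.0]]
```

View pics/s6.png

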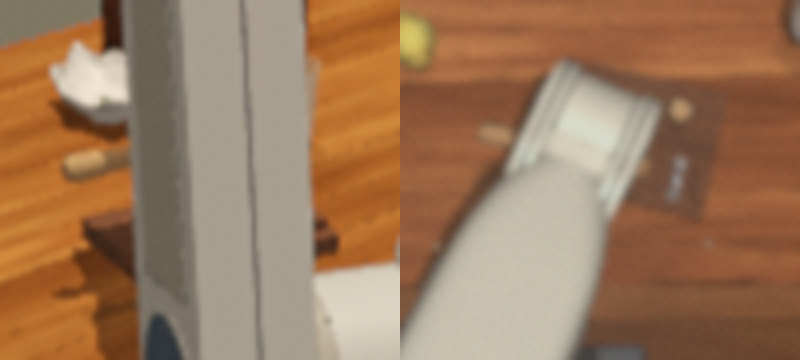

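The top picture shows the head just peeking out at about (332,222), the hoop free at (339,224) and the handle at (293,213). In the scene view the arm hides the board. I'll check the lateral alignment in the top view.

```bash
python3 - <<'E'
from h import *
s=env.sense(); e=s['ee_pos']; x=np.array([-.234,-.972]); y=np.array([.972,-.234]); stop=np.array([406.3,-222.9])
p=np.load('/tmp/t6.npz')['p']; p0=np.load('/tmp/top.npz')['p']
K=4
def up(p,b):
    x0,y0,x1,y1=b; return cv2.cvtColor(cv2.resize(p[y0:y1,x0:x1],None,fx=K,fy=K,interpolation=cv2.INTER_CUBIC),cv2.COLOR_RGB2HSV).astype(int)
def pts(m,b,z):
    v,u=np.nonzero(m); return cast('top',np.c_[(u+.5)/K-.5+b[0],(v+.5)/K-.5+b[1]],z)[:,:2]
def rel(P): return np.c_[(P-stop)@x,(P-stop)@y]
for nm,b,z in(('clip',(312,212,326,227),38),('hoop',(333,216,346,232),46)):
    for f,q in(('t0',p0),('now',p)):
        h=up(q,b); 
        if nm=='clip' and f=='now': continue
        m=big(h[...,1]<95) ; R=rel(pts(m,b,z)); print(nm,f,m.sum(),R.mean(0).round(1),R.min(0).round(1),R.max(0).round(1))
for nm,b in(('handle',(283,205,301,221)),('head',(328,214,336,228))):
    h=up(p,b); m=big((h[...,0]>=13)&(h[...,1]<146)); R=rel(pts(m,b,e[2]+50.7)); print(nm,m.sum(),R.mean(0).round(1),R.min(0).round(1),R.max(0).round(1))
print('tcp',rel(e[None,:2]).round(1))
# board edges in first picture: angle by lines
b=(298,188,362,242); h=up(p0,b); m=((h[...,2]<122)&(h[...,1]<143)|(h[...,1]<90)).astype(np.uint8)
m=cv2.morphologyEx(cv2.morphologyEx(m,cv2.MORPH_CLOSE,np.ones((25,25))),cv2.MORPH_OPEN,np.ones((9,9))); R=rel(pts(big(m),b,20))
for lo in(-160,-120,-80,-40,-10): 
    k=abs(R[:,0]-lo)<6; print(lo,np.percentile(R[k,1],[0.5,99.5]).round(1))
for lo in(-15,10,40,70,90):
    k=abs(R[:,1]-lo)<6; print('y',lo,np.percentile(R[k,0],[0.5,99.5]).round(1))
E
```

```text
clip t0 1044 [-119.4    1. ] [-138.1  -21.6] [-99.7  23.6]
hoop t0 767 [-24.7   0.6] [-34.9 -27. ] [-14.1  27.5]
hoop now 821 [-24.8   0.4] [-35.7 -27.5] [-13.8  28.1]
handle 1273 [-216.7   -3.3] [-246.9  -27.8] [-191.1   19.5]
head 736 [-70.   11.4] [-83.3 -16.6] [-56.7  35.5]
tcp [[-118.8   -0.5]]
-160 [-34.2 104.9]
-120 [-36.7 103.1]
-80 [-36.  101.9]
-40 [-36.8 108.1]
-10 [-36.9 108.1]
y -15 [-175.9    9.2]
y 10 [-175.8    9.8]
y 40 [-177.1   12.1]
y 70 [-178.2    9.8]
y 90 [-173.4   11.6]
```

```bash
python3 - <<'E'
from h import *
s=env.sense(); e=s['ee_pos']; x=np.array([-.234,-.972]); y=np.array([.972,-.234]); stop=np.array([407.7,-220.])
p=np.load('/tmp/t6.npz')['p']
h=cv2.cvtColor(p,cv2.COLOR_RGB2HSV).astype(int)
def rel(P): return np.c_[(P-stop)@x,(P-stop)@y]
def rowfit(cols,rows,z):
    for u in cols:
        v=np.arange(*rows); w=np.clip(148-h[v,u,1],0,None)*(h[v,u,0]>=12)
        if w.sum()>0: print(u,h[v,u,0].tolist(),h[v,u,1].tolist(),round((v*w).sum()/w.sum(),2),rel(cast('top',(u,(v*w).sum()/w.sum()),z)[:,:2]).round(1))
rowfit(range(289,297),(206,220),e[2]+50.7); rowfit(range(329,335),(214,230),e[2]+50.7)
E
```

```text
289 [11, 11, 11, 10, 11, 12, 12, 13, 13, 12, 12, 11, 11, 11] [151, 152, 150, 148, 145, 139, 135, 129, 133, 142, 148, 150, 151, 151] 212.94 [[-243.    -3.8]]
290 [10, 10, 10, 10, 12, 13, 14, 15, 14, 13, 12, 12, 11, 11] [153, 151, 152, 145, 136, 123, 118, 117, 118, 130, 143, 149, 151, 150] 212.77 [[-238.9   -2.2]]
291 [10, 11, 11, 11, 12, 14, 15, 15, 14, 14, 12, 11, 11, 11] [153, 153, 152, 145, 128, 117, 113, 111, 115, 123, 140, 148, 152, 150] 212.74 [[-234.8   -1.1]]
292 [10, 10, 11, 11, 13, 15, 15, 15, 15, 14, 12, 12, 11, 11] [149, 154, 150, 142, 129, 116, 112, 111, 114, 120, 132, 145, 147, 151] 212.97 [[-230.3   -1.1]]
293 [10, 11, 11, 11, 12, 14, 15, 15, 15, 14, 13, 12, 11, 11] [154, 154, 149, 147, 129, 117, 114, 112, 113, 116, 132, 145, 150, 147] 213.03 [[-226.1   -0.4]]
294 [10, 11, 11, 11, 12, 14, 15, 15, 15, 15, 13, 12, 11, 11] [149, 153, 152, 147, 133, 116, 112, 114, 113, 117, 128, 142, 146, 149] 213.17 [[-2.217e+02 -1.000e-01]]
295 [11, 10, 10, 10, 11, 14, 15, 15, 15, 14, 13, 12, 11, 11] [152, 150, 150, 150, 136, 120, 113, 111, 114, 116, 123, 138, 144, 135] 213.61 [[-217.1   
[... 293 characters left out ...]
3, 119] 218.33 [[-69.9  11.4]]
330 [23, 21, 20, 20, 18, 16, 15, 14, 14, 14, 12, 11, 11, 11, 11, 10] [30, 31, 31, 33, 41, 55, 74, 95, 105, 110, 112, 115, 119, 115, 120, 120] 217.79 [[-66.2  14.6]]
331 [21, 19, 16, 14, 13, 14, 13, 14, 14, 13, 12, 11, 11, 11, 11, 11] [33, 36, 39, 51, 70, 89, 104, 113, 117, 116, 114, 119, 119, 118, 119, 119] 217.5 [[-62.3  16.8]]
332 [17, 14, 13, 11, 12, 12, 12, 13, 13, 12, 11, 10, 10, 10, 10, 11] [44, 55, 71, 90, 105, 113, 116, 118, 121, 118, 119, 117, 118, 118, 119, 119] 217.15 [[-58.5  19.2]]
333 [12, 11, 10, 11, 11, 11, 11, 11, 11, 11, 10, 10, 10, 10, 10, 11] [72, 92, 106, 115, 122, 121, 119, 120, 124, 119, 119, 118, 122, 119, 120, 120] 214.0 [[-57.2  33.4]]
```

>>> move_arm:
  increments: "0.001 0 0 0.185 -0.0445 0 0;0.001 0 0 0.185 -0.0445 0 0;0.001 0 0 0.185 -0.0445 0 0;0.001 0 0 0.185 -0.0445 0 0;0.001 0 0 0.185 -0.0445 0 0;0.001 0 0 0.185 -0.0445 0 0"

```text
clock: 8.37
ee_pos: [435.2, -106.6, 71.4]
tcp_rot: [[0.228, 0.973, 0.043], [0.955, -0.232, 0.183], [0.188, -0.0, -0.982]]
wrist_force: [-0.2, 0.2, -1.2]
opening: 18.3
finger_force: 59.0
```

```bash
python3 - <<'E'
from h import *
s=env.sense(); e=s['ee_pos']; ax=np.array([-.234,-.972]); print(e,s['tcp_rot'].round(3).tolist(),s['joints'].round(2),s['wrist_force'])
for n,box in(('top',(280,200,300,222)),('scene',(295,170,330,205)),('top',(320,205,340,232))):
    t,sl,z,uv=mud(n,box,e,ax,150 if n=='top' else 165); print(n,len(t), np.percentile(t,[0,3,97,100]).round() if len(t) else '')
    for b in range(-150,110,10):
        k=abs(t-b)<5
        if k.sum()>2: print(b,k.sum(),'s',np.percentile(sl[k],[5,50,95]).round(1),'z',np.percentile(z[k],[5,50,95]).round(1))
E
```

```text
[ 435.21528047 -106.64105994   71.41002591] [[0.228, 0.973, 0.043], [0.955, -0.232, 0.183], [0.188, -0.0, -0.982]] [-0.57  0.18 -0.42  1.03  0.18  1.23] [-0.17143652  0.22661873 -1.19031429]
top 42 [-113. -111.  -81.  -80.]
-110 10 s [-6.4  1.4 11. ] z [144.1 153.4 160.7]
-100 13 s [-9.6 -0.6  8.6] z [147.  152.5 161.7]
-90 12 s [-8.5 -0.3  8.4] z [143.  149.7 157. ]
-80 7 s [-9.  -4.4  6.6] z [139.1 149.2 152.7]
scene 88 [-114. -113.  -59.  -54.]
-110 21 s [-14.   -7.9  -0.2] z [139.1 147.3 153.3]
-100 15 s [-15.9 -11.    2.3] z [137.7 145.2 153.4]
-90 15 s [-16.2  -9.2  -3.1] z [135.6 146.8 151.3]
-80 17 s [-16.1 -10.1  -4.1] z [135.5 144.3 149.7]
-70 8 s [-14.  -10.2  -3.6] z [135.8 140.7 145.3]
-60 11 s [-9.7 -5.8 -2.1] z [130.2 138.1 144.6]
top 0
```

>>> move_arm:
  increments: "0 0 -0.03 0 0 0 0;0 0 -0.055 0 0 0 0;0 0 -0.068 0 0 0 0;0 0 -0.075 0 0 0 0;0 0 -0.075 0 0 0 0;0 0 -0.075 0 0 0 0;0 0 -0.075 0 0 0 0"

```text
clock: 9.1
ee_pos: [436.1, -108.3, -2.6]
tcp_rot: [[0.229, 0.972, 0.046], [0.955, -0.234, 0.182], [0.187, 0.002, -0.982]]
wrist_force: [-2.9, -2.3, 11.3]
opening: 18.6
finger_force: 82.4
```

```bash
cat >> h.py <<'E'
x=np.array([-.234,-.972]); y=np.array([.972,-.234]); stop=np.array([407.7,-220.])
def where():
    s=env.sense(); R=s['tcp_rot']; g=s['ee_pos']-50.7*R[:,2]
    for nm,k in(('head',59),('grip',0),('waist',-56)):
        P=g-k*R[:,0]; print(nm,P.round(1),'x %.1f y %.1f z %.1f'%((P[:2]-stop)@x,(P[:2]-stop)@y,P[2]-26.5))
    print('F',s['wrist_force'].round(1),'op',round(s['opening'],1),'tilt',R[2,0].round(3))
E
python3 - <<'E'
from h import *
where()
t,d,_=cloud('top'); 
B=cv2.resize(t[190:250,280:360],None,fx=8,fy=8,interpolation=cv2.INTER_CUBIC); save('t7',B)
E
```

```text
head [ 420.2 -173.9   36.1] x -47.8 y 1.4 z 9.6
grip [ 433.8 -117.5   47.2] x -105.7 y 1.3 z 20.7
waist [446.6 -64.   57.7] x -160.7 y 1.3 z 31.2
F [-2.9 -2.3 11.3] op 18.6 tilt 0.187
```

View pics/t7.png

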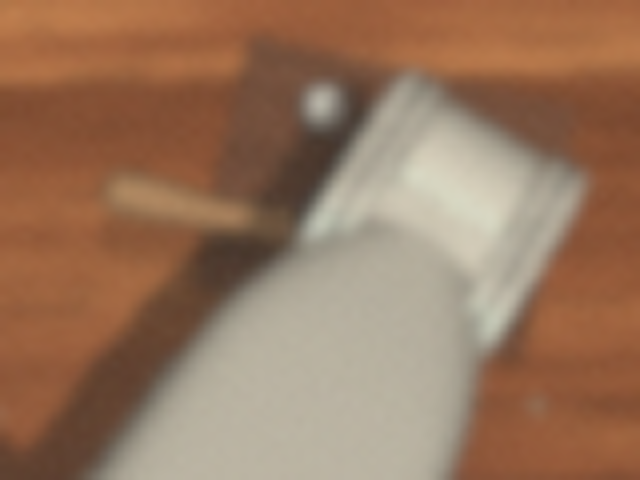

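The fingers came down on the spring clip, with the grip point at x −106 and the clip at −116. In the picture the stopper is undisturbed at (320,203). I'll go up, move forward 14 mm, then down again between clip and hoop.

>>> move_arm:
  increments: "0 0 0.02 0 0 0 0;0 0 0.035 0 0 0 0;0 0 0.035 0 0 0 0;-0.0035 -0.0135 0.035 0 0 0 0;-0.0035 -0.0135 0.035 0 0 0 0;-0.0035 -0.0135 0.035 0 0 0 0"

```text
clock: 9.65
ee_pos: [431.7, -121.2, 31.0]
tcp_rot: [[0.23, 0.972, 0.044], [0.955, -0.234, 0.184], [0.189, -0.0, -0.982]]
wrist_force: [0.2, -0.6, -0.6]
opening: 18.5
finger_force: 61.1
```

```bash
python3 - <<'E'
from h import *
where(); s=env.sense();e=s['ee_pos'];g=e-50.7*s['tcp_rot'][:,2]
for n,box in(('top',(280,200,306,222)),):
    t,sl,z,uv=mud(n,box,g,x,150); print(n,len(t))
    for b in range(-150,0,10):
        k=abs(t-b)<5
        if k.sum()>2: print(b,k.sum(),'s',np.percentile(sl[k],[5,50,95]).round(1),'z-axis',(np.percentile(z[k],[50,95])-(g[2]-b*.19)).round(1))
E
```

```text
head [ 415.8 -186.8   69.6] x -34.1 y 0.1 z 43.1
grip [ 429.4 -130.5   80.8] x -92.1 y 0.2 z 54.3
waist [442.3 -77.1  91.4] x -147.0 y 0.2 z 64.9
F [ 0.2 -0.6 -0.6] op 18.5 tilt 0.189
top 50
-120 9 s [-7.4 -0.7  7.7] z-axis [ 6.  14.6]
-110 12 s [-7.2  2.8 10.7] z-axis [10.9 18.3]
-100 12 s [-9.5  0.7 10.1] z-axis [11.  17.1]
-90 12 s [-7.7  0.4 10. ] z-axis [12.5 17.9]
-80 5 s [-6.1 -1.1  6.5] z-axis [12.4 20. ]
```

>>> move_arm:
  increments: "0 0 -0.01 0 0 0 0;0 0 -0.02 0 0 0 0;0 0 -0.03 0 0 0 0;0 0 -0.034 0 0 0 0;0 0 -0.037 0 0 0 0;0 0 -0.037 0 0 0 0;0 0 -0.037 0 0 0 0"

```text
clock: 10.28
ee_pos: [431.9, -121.1, -5.4]
tcp_rot: [[0.229, 0.972, 0.044], [0.955, -0.234, 0.184], [0.189, -0.0, -0.982]]
wrist_force: [0.7, -0.5, -0.9]
opening: 18.5
finger_force: 61.1
```

```bash
python3 -c "
from h import *
where()"
```

```text
head [ 416.1 -186.8   33.2] x -34.2 y 0.4 z 6.7
grip [ 429.7 -130.5   44.3] x -92.2 y 0.4 z 17.8
waist [442.5 -77.   54.9] x -147.1 y 0.4 z 28.4
F [ 0.7 -0.5 -0.9] op 18.5 tilt 0.189
```

>>> move_arm:
  increments: "-0.001 -0.004 -0.002 0 0 0 0;-0.002 -0.008 -0.003 0 0 0 0;-0.003 -0.012 -0.0038 0 0 0 0;-0.004 -0.0155 -0.0045 0 0 0 0;-0.005 -0.0195 -0.0052 0 0 0 0;-0.005 -0.0195 -0.0052 0 0 0 0;-0.005 -0.0195 -0.0052 0 0 0 0"

```text
clock: 10.87
ee_pos: [426.7, -141.1, -10.8]
tcp_rot: [[0.23, 0.972, 0.044], [0.955, -0.235, 0.184], [0.189, -0.0, -0.982]]
wrist_force: [-0.1, -0.7, -1.1]
opening: 18.2
finger_force: 61.1
```

```bash
python3 -c "
from h import *
where()"
```

```text
head [ 410.9 -206.7   27.8] x -13.7 y -0.0 z 1.3
grip [ 424.5 -150.4   39. ] x -71.6 y 0.0 z 12.5
waist [437.4 -96.9  49.6] x -126.6 y 0.0 z 23.1
F [-0.1 -0.7 -1.1] op 18.2 tilt 0.189
```

>>> move_arm:
  increments: "-0.001 -0.003 -0.0005 0 0 0 0;-0.0015 -0.006 -0.001 0 0 0 0;-0.002 -0.008 -0.0016 0 0 0 0;-0.0025 -0.01 -0.002 0 0 0 0;-0.0025 -0.01 -0.002 0 0 0 0;-0.0025 -0.01 -0.002 0 0 0 0"

```text
clock: 11.37
ee_pos: [424.3, -150.9, -12.8]
tcp_rot: [[0.23, 0.972, 0.044], [0.955, -0.234, 0.184], [0.189, -0.0, -0.982]]
wrist_force: [0.5, 0.1, -0.3]
opening: 18.5
finger_force: 61.1
```

```bash
python3 -c "
from h import *
where()"
```

```text
head [ 408.5 -216.5   25.8] x -3.6 y -0.1 z -0.7
grip [ 422.  -160.2   37. ] x -61.5 y -0.1 z 10.5
waist [ 434.9 -106.7   47.6] x -116.5 y -0.1 z 21.1
F [ 0.5  0.1 -0.3] op 18.5 tilt 0.189
```

>>> move_arm:
  increments: "-0.0003 -0.001 0 0 0 0 0;-0.0005 -0.002 0 0 0 0 0;-0.0007 -0.003 0 0 0 0 0;-0.0007 -0.003 0 0 0 0 0"

```text
clock: 11.7
ee_pos: [423.6, -153.9, -12.8]
tcp_rot: [[0.23, 0.972, 0.044], [0.955, -0.234, 0.184], [0.189, 0.0, -0.982]]
wrist_force: [0.1, 1.1, -0.0]
opening: 18.6
finger_force: 61.1
```

>>> move_arm:
  increments: "-0.0002 -0.001 -0.0018 -0.027 0.0065 0 0;-0.0005 -0.002 -0.0035 -0.0535 0.013 0 0;-0.0005 -0.002 -0.0035 -0.0535 0.013 0 0;-0.0005 -0.002 -0.0035 -0.0535 0.013 0 0"

```text
clock: 12.03
ee_pos: [423.0, -155.3, -16.2]
tcp_rot: [[0.231, 0.973, 0.031], [0.964, -0.233, 0.13], [0.134, -0.0, -0.991]]
wrist_force: [-2.0, -1.3, 0.1]
opening: 18.4
finger_force: 61.3
```

```bash
python3 -c "
from h import *
where()"
```

```text
head [ 407.8 -218.8   26.1] x -1.2 y -0.2 z -0.4
grip [ 421.4 -161.9   34. ] x -59.7 y -0.3 z 7.5
waist [ 434.3 -107.9   41.5] x -115.2 y -0.3 z 15.0
F [-2.  -1.3  0.1] op 18.4 tilt 0.134
```

>>> move_arm:
  increments: "0 0 0 0 0 0 0.55;0 0 0 0 0 0 0.55;0 0 0 0 0 0 0.55;0 0 0 0 0 0 0.55;0 0 0.02 0 0 0 0.55;0 0 0.04 0 0 0 0.55;0 0 0.06 0 0 0 0.55;0 0 0.08 0 0 0 0.55;0 0 0.08 0 0 0 0.3;0 0 0.08 0 0 0 0"

```text
clock: 12.87
ee_pos: [423.6, -156.2, 64.4]
tcp_rot: [[0.232, 0.972, 0.033], [0.964, -0.234, 0.13], [0.134, 0.002, -0.991]]
wrist_force: [-0.9, 0.5, -0.3]
opening: 23.6
finger_force: 0.0
```

>>> move_arm:
  increments: "0.019 0.078 0 -0.13 0.0315 0 0;0.019 0.078 0 -0.13 0.0315 0 0;0.019 0.078 0 -0.13 0.0315 0 0;0.019 0.078 0 -0.13 0.0315 0 0;0.019 0.078 0 -0.13 0.0315 0 0;0.019 0.078 0 -0.13 0.0315 0 0"

```text
clock: 13.37
ee_pos: [441.8, -78.1, 63.1]
tcp_rot: [[0.234, 0.972, -0.001], [0.972, -0.234, 0.002], [0.002, -0.001, -1.0]]
wrist_force: [0.7, -0.0, 0.5]
opening: 0.1
finger_force: 0.0
```

```bash
python3 - <<'E'
from h import *
s=env.sense();e=s['ee_pos']; print(e,s['tcp_rot'].round(3).tolist(),s['opening'],'rel',((e[:2]-stop)@x).round(1),((e[:2]-stop)@y).round(1))
p,_,_=cloud('scene');t,_,_=cloud('top')
A=cv2.resize(p[150:240,290:390],None,fx=4,fy=4,interpolation=cv2.INTER_CUBIC)
B=cv2.resize(t[180:270,270:370],None,fx=4,fy=4,interpolation=cv2.INTER_CUBIC)
save('s8',np.hstack([A,B]))
for n,box in(('top',(295,200,345,232)),('scene',(290,180,330,225))):
    tt,sl,z,uv=mud(n,box,[*stop,0],x,150 if n=='top' else 165); print(n,len(tt))
    for b in range(-190,10,10):
        k=abs(tt-b)<5
        if k.sum()>2: print(b,k.sum(),'s',np.percentile(sl[k],[5,50,95]).round(1),'z',np.percentile(z[k],[5,50,95]).round(1))
E
```

```text
[441.81119982 -78.12820119  63.12287047] [[0.234, 0.972, -0.001], [0.972, -0.234, 0.002], [0.002, -0.001, -1.0]] 0.13717862147442958 rel -145.9 -0.0
top 99
-100 10 s [-7.6  0.3 10.9] z [15.7 48.7 52.9]
-90 11 s [-8.5  2.1 10.9] z [19.8 42.9 49.9]
-80 11 s [-7.6  0.8  9.8] z [18.5 40.4 53.7]
-70 12 s [-8.1  1.  12.9] z [13.6 41.3 51. ]
-60 11 s [-8.4  0.1  9.5] z [24.4 41.5 50.4]
-50 11 s [-7.8  2.5 11.6] z [33.3 40.2 46.8]
-40 12 s [-7.8  2.6 10.5] z [28.4 38.9 49.6]
-30 7 s [-5.5  2.  10.5] z [37.  38.9 43.6]
-10 9 s [-8.3 -0.7  7.5] z [25.9 36.8 40.1]
0 5 s [-7.8  0.7  8.1] z [17.6 36.7 39.2]
scene 3
```

View pics/s8.png

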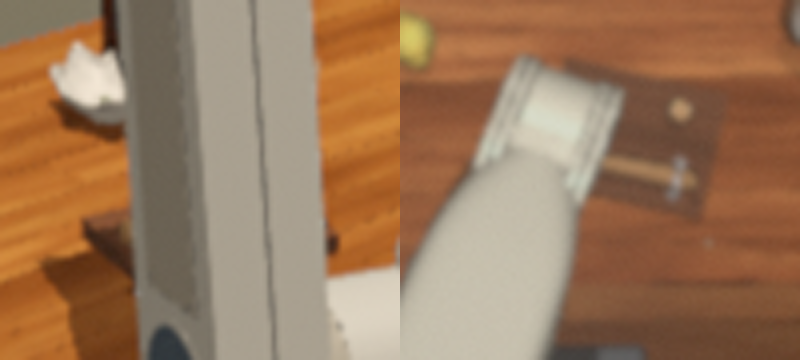

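The head is through the hoop in the top view, with the hoop at (339,224) and the muddler along the groove centre line, lying tilted. Now pressing the handle.

>>> move_arm:
  increments: "0 0 -0.02 0 0 0 0;0 0 -0.035 0 0 0 0;0 0 -0.042 0 0 0 0;0 0 -0.046 0 0 0 0;0 0 -0.049 0 0 0 0;0 0 -0.052 0 0 0 0;0 0 -0.052 0 0 0 0"

```text
clock: 14.15
ee_pos: [441.8, -77.8, 11.9]
tcp_rot: [[0.234, 0.972, -0.0], [0.972, -0.234, 0.002], [0.001, -0.001, -1.0]]
wrist_force: [-2.4, -0.0, 3.5]
opening: -0.1
finger_force: 1.8
```

Contact at 3.5 N. Going on in small steps.

>>> move_arm:
  increments: "0 0 -0.001 0 0 0 0;0 0 -0.002 0 0 0 0;0 0 -0.003 0 0 0 0;0 0 -0.003 0 0 0 0"

```text
clock: 14.48
ee_pos: [442.8, -77.9, 9.5]
tcp_rot: [[0.234, 0.972, 0.002], [0.972, -0.234, 0.001], [0.002, 0.001, -1.0]]
wrist_force: [-0.7, 1.7, 4.0]
opening: -0.0
finger_force: 1.7
```

>>> move_arm:
  increments: "0 0 -0.001 0 0 0 0;0 0 -0.002 0 0 0 0;0 0 -0.003 0 0 0 0;0 0 -0.003 0 0 0 0"

```text
clock: 14.82
ee_pos: [443.1, -77.9, 6.4]
tcp_rot: [[0.234, 0.972, 0.002], [0.972, -0.234, 0.001], [0.002, 0.002, -1.0]]
wrist_force: [1.2, 0.6, 4.4]
opening: -0.2
finger_force: 2.1
```

>>> move_arm:
  increments: "0 0 -0.001 0 0 0 0;0 0 -0.002 0 0 0 0;0 0 -0.003 0 0 0 0;0 0 -0.003 0 0 0 0"

```text
clock: 15.15
ee_pos: [442.4, -77.8, 3.0]
tcp_rot: [[0.234, 0.972, 0.001], [0.972, -0.234, 0.001], [0.001, 0.0, -1.0]]
wrist_force: [-0.2, 0.5, 2.2]
opening: 0.5
finger_force: 0.8
```

>>> move_arm:
  increments: "0 0 -0.001 0 0 0 0;0 0 -0.002 0 0 0 0;0 0 -0.003 0 0 0 0;0 0 -0.003 0 0 0 0"

```text
clock: 15.48
ee_pos: [441.9, -77.8, -0.6]
tcp_rot: [[0.234, 0.972, -0.0], [0.972, -0.234, 0.001], [0.001, -0.001, -1.0]]
wrist_force: [-0.1, 0.3, 0.1]
opening: -0.4
finger_force: 0.0
```

>>> move_arm:
  increments: "0 0 -0.001 0 0 0 0;0 0 -0.002 0 0 0 0;0 0 -0.003 0 0 0 0;0 0 -0.003 0 0 0 0"

```text
clock: 15.82
ee_pos: [442.1, -77.8, -3.4]
tcp_rot: [[0.234, 0.972, 0.0], [0.972, -0.234, 0.001], [0.001, -0.0, -1.0]]
wrist_force: [0.3, -0.2, 1.5]
opening: 0.1
finger_force: 0.8
```

```bash
python3 - <<'E'
from h import *
s=env.sense();print(s['wrist_force'],s['ee_pos'],s['clock'])
p,_,_=cloud('scene');t,_,_=cloud('top')
for n,box in(('top',(295,200,345,232)),('top',(280,195,300,225))):
    tt,sl,z,uv=mud(n,box,[*stop,0],x,150 if n=='top' else 165); print(n,len(tt))
    for b in range(-190,10,10):
        k=abs(tt-b)<5
        if k.sum()>2: print(b,k.sum(),'s',np.percentile(sl[k],[5,50,95]).round(1),'z',np.percentile(z[k],[5,50,95]).round(1))
E
```

```text
[ 0.28703459 -0.21208329  1.4863883 ] [442.13701587 -77.77925392  -3.3703047 ] 15.8167
top 103
-100 10 s [-7.5  1.  11.8] z [15.2 29.9 37.7]
-90 11 s [-9.5 -0.8  8.5] z [15.2 35.6 43.7]
-80 11 s [-7.7  1.2 10.7] z [13.4 32.2 40.8]
-70 11 s [-7.8 -0.5 10.7] z [15.4 31.4 41.6]
-60 12 s [-8.2 -1.1  9.8] z [20.3 36.5 44.9]
-50 13 s [-9.5  2.6 12.4] z [14.5 34.9 44.2]
-40 13 s [-10.3   1.2  12.7] z [19.3 35.8 40.5]
-30 8 s [-9.   0.4 10.4] z [17.7 34.4 47.3]
-10 8 s [-8.9  1.3  7.8] z [27.9 34.3 38. ]
0 6 s [-8.2 -1.9  7.8] z [30.6 36.8 40. ]
top 0
```

It now looks flat. One firmer press to make sure.

>>> move_arm:
  increments: "0 0 -0.001 0 0 0 0;0 0 -0.002 0 0 0 0;0 0 -0.002 0 0 0 0"

```text
clock: 16.27
ee_pos: [443.7, -78.1, -4.0]
tcp_rot: [[0.234, 0.972, 0.004], [0.972, -0.234, 0.001], [0.002, 0.003, -1.0]]
wrist_force: [-1.0, 1.8, 16.0]
opening: -0.3
finger_force: 7.8
```

>>> move_arm:
  increments: "0 0 0.03 0 0 0 0;0 0 0.07 0 0 0 0;0 0 0.1 0 0 0 0;0 0.04 0.12 0 0 0 0;0 0.08 0.12 0 0 0 0;0 0.12 0.12 0 0 0 0;0 0.16 0.12 0 0 0 0;0 0.18 0.12 0 0 0 0;0 0.18 0.12 0 0 0 0"

```text
clock: 17.02
ee_pos: [441.6, 105.6, 114.7]
tcp_rot: [[0.23, 0.973, 0.0], [0.973, -0.23, 0.002], [0.002, -0.001, -1.0]]
wrist_force: [0.2, 0.7, 0.1]
opening: -0.0
finger_force: 0.0
```

```bash
python3 - <<'E'
from h import *
s=env.sense();print(s['wrist_force'],s['ee_pos'],s['clock'])
p,_,_=cloud('scene');t,_,_=cloud('top')
A=cv2.resize(p[150:240,290:390],None,fx=4,fy=4,interpolation=cv2.INTER_CUBIC)
B=cv2.resize(t[180:270,270:370],None,fx=4,fy=4,interpolation=cv2.INTER_CUBIC)
save('s9',np.hstack([A,B]))
tt,sl,z,uv=mud('top',(285,195,345,232),[*stop,0],x,150)
for b in range(-190,10,10):
    k=abs(tt-b)<5
    if k.sum()>2: print(b,k.sum(),'s',np.percentile(sl[k],[5,50,95]).round(1),'z',np.percentile(z[k],[5,50,95]).round(1))
E
```

```text
[0.20160388 0.72138714 0.10681068] [441.58180858 105.60914198 114.70243139] 17.0167
-180 7 s [-9.1 -2.1  9.5] z [ 9.6 37.2 48. ]
-170 16 s [-12.8   1.2  13.3] z [13.8 35.7 43.2]
-160 15 s [-11.3   1.7  16.2] z [16.8 35.2 41.8]
-150 13 s [-9.   2.8 13.5] z [12.2 33.4 43.3]
-140 11 s [-7.2  1.4 10.7] z [16.4 33.  46.8]
-130 9 s [-8.6 -1.2  6.3] z [21.7 38.2 40.7]
-120 3 s [-4.   1.   1.8] z [33.4 35.3 38. ]
-110 5 s [-4.1 -0.4  3.5] z [31.  35.9 40.5]
-100 11 s [-7.6  1.7  9.9] z [24.7 34.5 38.9]
-90 10 s [-8.3  0.8  8.4] z [22.7 33.4 40.5]
-80 11 s [-7.4  0.8 10.3] z [13.7 31.4 41.4]
-70 13 s [-9.6 -0.6 13.2] z [ 8.8 29.7 41.5]
-60 12 s [-8.1 -1.1  9.8] z [22.5 31.9 41.8]
-50 14 s [-9.5  2.7 13.9] z [14.2 34.6 43.7]
-40 14 s [-9.4  2.7 16. ] z [10.6 33.2 40.9]
-30 7 s [-5.1  2.1 10.9] z [26.5 37.3 39.6]
-10 9 s [-8.4 -0.9  7.9] z [29.2 36.1 39.7]
0 5 s [-8.1  0.5  8.3] z [28.9 31.7 33. ]
```

View pics/s9.png

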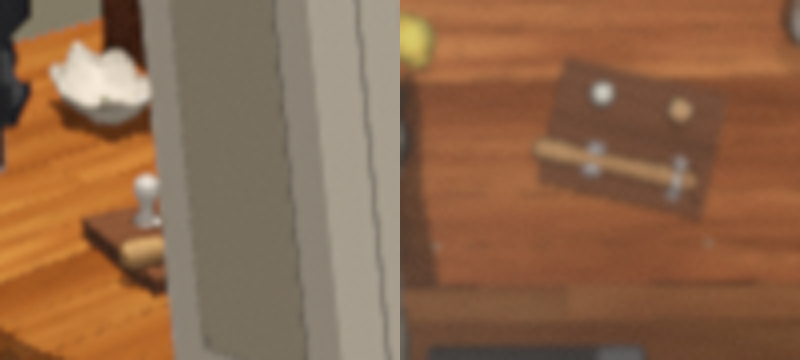

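The muddler lies flat and centred in the groove, with the clip at (319,220) round the waist and the head under the hoop at (339,224). The stopper and cork are where they were. Handing in.

```bash
python3 -c "
from h import *
print(env.hand_in())"
```

```text
the job is handed in; nothing more can be done
None
```

I handed the job in with the muddler flat in the groove, its head under the hoop and its waist in the clip; `hand_in()` gave no verdict. The reported tool height read about 41 mm lower than the real fingertips, so my first grasps missed and I corrected for it, and on the way in the fingers briefly pressed the spring clip (wrist reading about 11 N).

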